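# Uncap the moisture tester and load its steel ball

## Robot

A 6-joint arm with a two-finger parallel gripper is mounted at the origin on the work surface. World frame = base frame: x ahead of the robot, y to its left, z up, the work surface at z = 0. Lengths are in m, angles in rad, forces in N, time in s.
With the tool pointing down it reaches from about 0.3 to 0.775 m from the base axis. Payload 14.6 kg.
Tool frame: the origin (TCP) lies at the centre of the arm's flange, where the gripper is bolted on; the fingertips stand 199 mm ahead of it and the grasp point (between the pads) lies ctrl.tcp_to_grasp ahead of it (ctrl.tcp_to_grasp is the distance from the TCP to the grasp point, in m); z points along the fingers, y is the line along which they close (so a half turn about z gives the same grasp; the last joint's range is limited). The gripper opens to 94 mm and grips with 3 to 60 N. Pads are 16 mm wide; open, the fingers measure 119 mm over their backs; the gripper's body (75 mm by 177 mm) begins 78 mm behind the grasp point.
Start: joints at [-1.404, 0.3, 1.521, -0, 1.321, -0.067], TCP at [0.127, -0.535, 0.405] pointing down, gripper open.
Joint ranges: [-3.03, 3.03], [-0.79, 2.21], [0.23, 2.52], [-1.04, 4.18], [0, 3.07], [-2.55, 2.55]. Speed limits (rad/s): [2.22, 2.22, 2.57, 3.14, 3.14, 3.14].

## Interface

Orientations are given as [roll, pitch, yaw] about the fixed x, y, z axes, in that order (R = Rz(yaw) Ry(pitch) Rx(roll)).
In Python, from station import ctrl gives the robot as it stands. The module is installed in compiled form; this text tells all that it offers.
- The arm moves only by the shell command python3 -m jog 'ROWS' [OPENING] [FORCE]. ROWS is JSON, a list of rows, each a list of 6 numbers: the shift along the tool's x, y, z in cm, then the turn, a rotation vector about the tool's x, y, z in rad. In form: [[tx, ty, tz, ax, ay, az], ...]. A call has 1 to 8 rows; each row is the pose to reach, as a shift and turn from the pose commanded when the call began, along the tool's axes at that moment; what a row does not reach only later rows make up. A row lasts 1/10 s, in which the tool goes at most 50 mm and 8.59 degrees, less where a joint would pass 70% of its speed; a pose out of reach is approached as far as the arm can. A call with a gripper value outside its range is refused whole. OPENING is the opening in per cent of the stroke, from 0 (shut) to 100 (fully open), set as the call begins (- or left out, the last holds). The fingers move at their own pace and stop on an object; FORCE is the grip in N (left out, the last holds). Time passes only in rows, so rows that repeat a pose let the fingers close. It gives the time, the measured TCP pose, the force, the opening and the grip force at its end, in the units of the state.
- ctrl.get_obs(): the state, without advancing time (a new reading comes with each control period).
- ctrl.camera(name): name is "scene" or "top" or "wrist"; returns a dict with "img" (420x560x3 uint8, blue, green, red), "intrinsics" (3x3 intrinsics, pixels), "k1" (the pictures are not rectified: a ray, as slopes to the right and down, at radius r is drawn at 1 + k1 r^2 times it, then the intrinsics apply), "R" (3x3) and "t" (3): a world point X has camera coordinates R X + t. Camera axes: x right, y down, z forward; pixel columns grow to the right and rows downward; lengths in m; the calibration is good to about 2 mm. A picture is of the moment at which its call begins. There is no depth.
- ctrl.hand_in(): hands the job in; it is judged then, once.
The state is a dict: "time_s": time; "qpos": joint angles; "joint_vel": joint speeds; "tau": joint torques, N m; "ee_pos": TCP position; "eef_rot": TCP orientation; "force": force on the tool from outside, world axes, zero at the start; "moment": the same for the moment, N m; "grip_width": finger opening in m; "grip_force": force on a finger pad.
Only numpy, scipy, OpenCV 4.12 (cv2) and the standard library are available. Lean on these libraries where they do the work, as an engineer would, in place of code of your own. Each camera call takes 0.05 s, during which the arm holds its last target. There are 200 camera calls.

## Task

First take the yellow safety cap off the leaning moisture-tester vessel (press it down firmly, turn it counter-clockwise while pressed, lift it off) and set it down right way up on the round blue mat. Then turn the parts carousel by its black knob until the steel ball stands at the front opening, pick the ball out there and lower it right to the vessel's mouth before letting it drop in. Leave the other balls in their seats and do not knock over the measuring cylinder.

Things in the scene. Friction and masses are not known exactly. Their poses are not given: they have to be found in the camera images.
- cap_bar (a point): Centre of the black grip bar on the loose yellow cap (0.16 kg). Bar 60 mm long (this point's x), 20 mm wide (y, grip across it), 26 mm tall; z points outward along the cap's axis. The cap's flat round top (78 mm) is 13 mm below this point, its lower edge 43 mm below. Locked, this point is 29 mm above the mouth on its axis, bar turned 37 degrees clockwise from the mouth's x axis.
- mouth (a point): Centre of the vessel's rim plane, fixed. z points outward along the vessel's axis, which leans 30 degrees from vertical with the mouth toward the robot; y is level. Bore 46 mm wide, 65 mm deep, closed at the bottom; neck 54 mm outside with small lugs to 65 mm across; the 80 mm shoulder is 32 mm below the rim.
- mat_top (a point): Centre of the top face of the round blue mat, 130 mm across, 4 mm thick, lying on the table, fixed.
- knob (a point): Centre of the black bar knob on the carousel's axis: bar 56 mm long (this point's x axis), 16 mm wide (y axis), 28 mm tall, about 104 mm above the table; z up. It turns the carousel freely either way with slight friction (0.05 N m), and it stays where left.
- gate (a point): Front opening of the carousel, fixed: the point on the carousel's fixed base where the steel ball's centre must come; its x axis points from here to the carousel's axis, 80 mm away; z up. On both sides of it fixed clear guards, their tops 76 mm above the table, cover the neighbouring seats; the free width between the guards is 109 mm.
- steel_ball_center (a point): Centre of the bright steel ball, 32 mm in diameter, 0.134 kg, resting in a ring-shaped seat 80 mm from the carousel's axis. The seat's rim (32 mm outside) is 11 mm below the ball's centre, the carousel's deck 23 mm below.
- black_ball_center (a point): Centre of the black rubber ball, 32 mm, in another seat; stays in its seat.
- white_ball_center (a point): Centre of the white ball, 32 mm, in another seat; stays in its seat.
- measure: Loose measuring cylinder standing at the back, 198 mm tall, foot 64 mm wide, origin at the centre of its underside, z up.
- seal (a joint): Sprung ring seal under the cap: how far it is pressed in from its place under the locked cap, in m: 0 locked and unpressed, 0.010 at the hard stop, -0.002 when the cap is off. It pushes the cap outward with 5 N at 0, 9 N at 0.006, 12 N at 0.010. With the cap off it stands 12 mm proud of the rim, 46 mm clear inside, 53 mm outside.
- vessel: The aluminium vessel, an 80 mm cylinder, fixed; origin at the centre of its lower end, z along its axis to the mouth, 180 mm away. The cap's bayonet lock: pressed 6 to 10 mm down along the axis it can be turned (not otherwise) counter-clockwise, looking at its top; from 45 to 135 degrees it is free, rises, and lifts off along the axis, clear after 30 mm.
There are look-alikes about, which are no part of the job. Of the things shaped like the part that bears cap_bar, the yellow one is meant.

How it is judged:
By the outcome, as a careful person would: the job done as asked, in the order asked, and still so for the second after the job is handed in, with the robot touching nothing.
It also fails if it takes over 72 s, if anything falls off the work surface, if the arm or the gripper's body presses on something with over 40 N, if the wrist force passes 120 N, or if a joint passes its speed limit or range.

## Working session

There is one attempt and no reset: what is moved stays moved. The work goes in short steps, Python scripts to look and compute and a shell command to move; the robot and the scene stay as the last step left them, time stands still between calls to the robot, and variables do not carry over. Pictures are saved under pics/ and viewed, at most 12 in all, crops included, and the job is handed in when it is done.

```bash
mkdir -p pics; cat > h.py <<'E'
import numpy as np, cv2, json
from scipy.spatial.transform import Rotation as Ro
from station import ctrl
def cam(n):
    c=ctrl.camera(n); return {k:(np.array(v) if k!='k1' else v) for k,v in c.items()}
def ray(c,u,v):
    K=c['intrinsics']; d=np.array([c['k1'],0,0,0,0.])
    p=cv2.undistortPoints(np.array([[[u,v]]],float),K,d).ravel()
    R=c['R']; o=-R.T@c['t']; r=R.T@np.array([p[0],p[1],1]); return o,r/np.linalg.norm(r)
def onz(c,u,v,z):
    o,r=ray(c,u,v); return o+r*(z-o[2])/r[2]
def tri(*L):
    A=np.zeros((3,3));b=np.zeros(3)
    for c,u,v in L:
        o,r=ray(c,u,v); P=np.eye(3)-np.outer(r,r); A+=P;b+=P@o
    return np.linalg.solve(A,b)
def proj(c,X):
    x=c['R']@np.array(X)+c['t']; a=x[:2]/x[2]; a=a*(1+c['k1']*(a@a)); K=c['intrinsics']
    return (K[:2,:2]@a+K[:2,2])
E
python3 - <<'E'
from h import *
import pickle
d={n:cam(n) for n in('scene','top','wrist')}
pickle.dump(d,open('c0.pkl','wb'))
for n in d:
    print(n,d[n]['k1'],d[n]['intrinsics'][0,0],-d[n]['R'].T@d[n]['t'])
    cv2.imwrite(f'pics/{n}0.png',cv2.resize(d[n]['img'],(800,600)))
o=ctrl.get_obs();print(o,ctrl.tcp_to_grasp)
E
```

```text
scene -0.04480621852803285 387.63195658753773 [1.02310657 0.27643755 0.99667298]
top -0.016921418806585337 517.9617855805375 [0.33720888 0.01113911 1.38283576]
wrist 0.03154200964635545 377.53089495975746 [ 0.19746337 -0.51938521  0.38464656]
{'time_s': 0.15, 'qpos': array([-1.40360269e+00,  3.00329331e-01,  1.52142769e+00,  2.78251679e-05,
        1.32073105e+00, -6.65792910e-02]), 'joint_vel': array([ 6.31242820e-04, -1.38222457e-03, -1.00450573e-03,  3.69370622e-06,
       -8.06121898e-04,  7.77952639e-04]), 'tau': array([ 7.67634829e-04, -5.31964481e+01, -3.52823925e+01,  7.08137965e-02,
        2.35698855e-02, -6.32525371e-05]), 'ee_pos': array([ 0.12741286, -0.53501088,  0.40422892]), 'eef_rot': array([-3.14070102e+00, -8.64658129e-05,  2.33765991e-01]), 'force': array([ 0.25649789, -0.0528599 , -0.37149783]), 'moment': array([-0.05430944, -0.0113635 , -0.03637976]), 'grip_force': 0.0, 'grip_width': 0.09370396188082727} 0.1804
```

View pics/scene0.png

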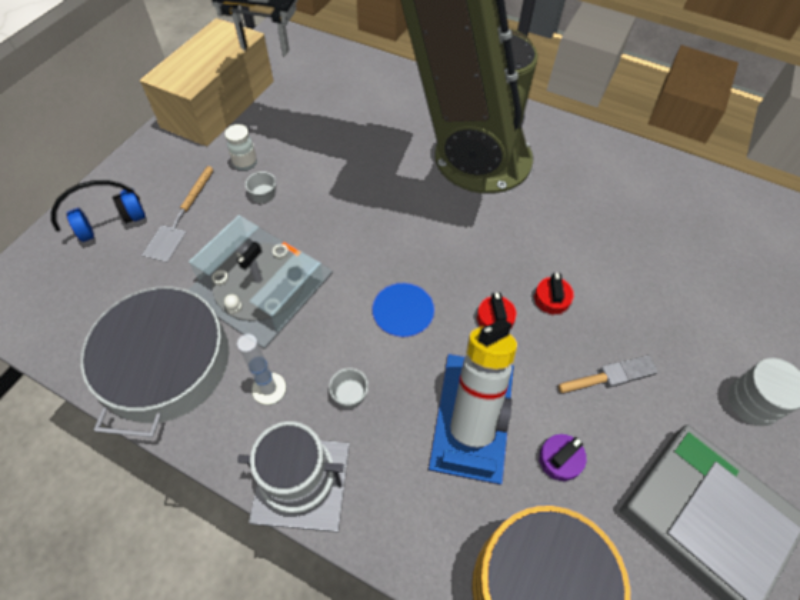

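View pics/top0.png

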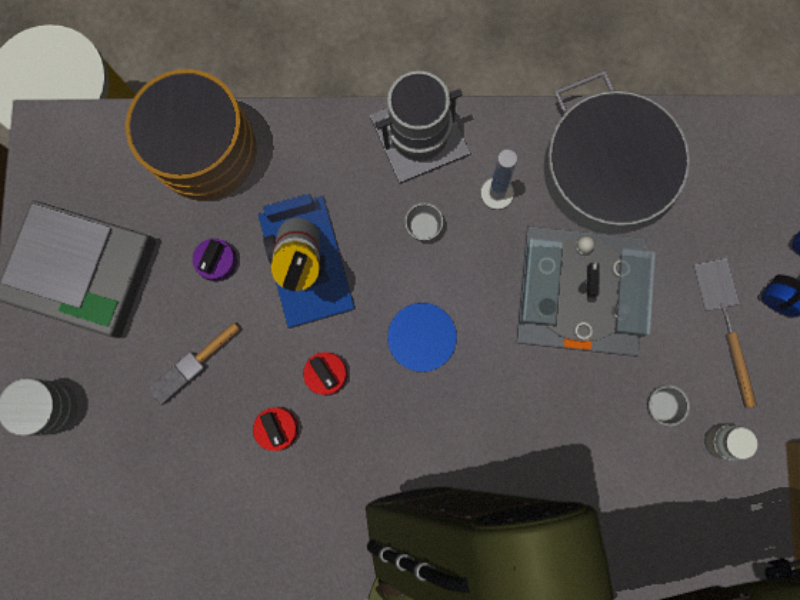

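The top view (800x600 picture) shows these things:
- **Yellow cap:** on the vessel at (296,268), with red look-alikes at (325,373) and (275,429) and a purple one at (213,259). The yellow one is meant.
- **Mat:** at (422,337).
- **Carousel:** knob at (593,280), orange gate mark at (578,345), white ball at (586,245).
- **Measuring cylinder:** at (500,180).

Next I'll look at enlarged crops.

```bash
python3 - <<'E'
from h import *
import pickle
d=pickle.load(open('c0.pkl','rb'))
t,s=d['top'],d['scene']
def crop(c,x,y,w,h): return cv2.resize(c['img'][y:y+h,x:x+w],(400,300),interpolation=cv2.INTER_CUBIC)
im=np.vstack([np.hstack([crop(t,352,155,120,90),crop(s,128,150,120,90)]),np.hstack([crop(t,167,135,80,60),crop(s,300,195,80,60)])])
cv2.imwrite('pics/crop1.png',im)
def cen(c,lo,hi,box):
    x,y,w,h=box; hsv=cv2.cvtColor(c['img'],cv2.COLOR_BGR2HSV)[y:y+h,x:x+w]
    m=cv2.inRange(hsv,lo,hi); n,l,st,ce=cv2.connectedComponentsWithStats(m); i=1+np.argmax(st[1:,4]); return ce[i]+[x,y],st[i]
b=cen(t,(100,150,80),(125,255,255),(260,200,70,70)); print('mat',b,onz(t,*b[0],.004))
b=cen(s,(100,150,80),(125,255,255),(250,190,70,60)); print('mat s',onz(s,*b[0],.004))
E
```

```text
mat (array([295.04055556, 235.67944444]), array([  12,   12,   48,   48, 1800], dtype=int32)) [0.49085402 0.02304931 0.004     ]
mat s [0.49652392 0.02678481 0.004     ]
```

View pics/crop1.png

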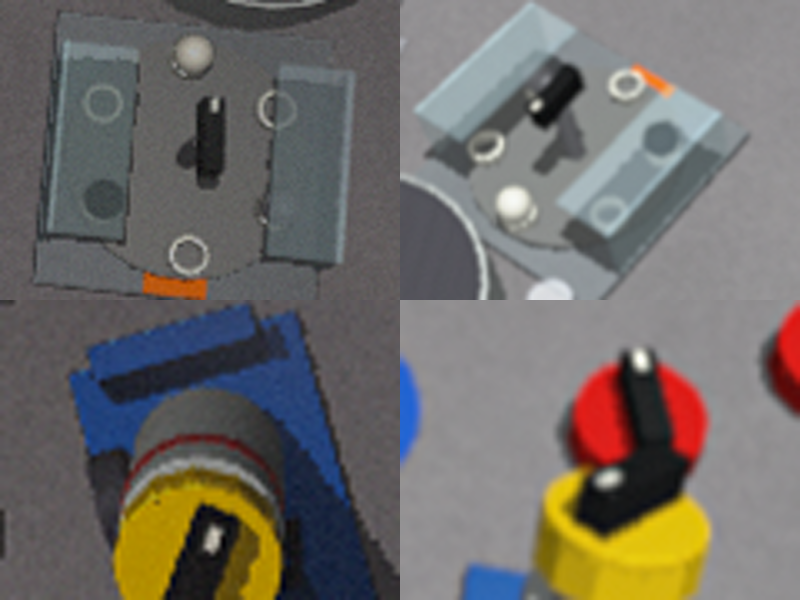

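Crop readings:
- **Carousel:** there are three empty seats (top crop (103,103), (277,108), (190,255)), the white ball at (194,55) and the dark ball under the left guard at (103,198).
- **Steel ball:** it is the mirror-like one under the right guard at about (270,208), so it has to go clockwise (seen from above) to the gate.
- **Cap:** the yellow cap is the one on the vessel, which matches the description.

```bash
python3 - <<'E'
from h import *
import pickle
d=pickle.load(open('c0.pkl','rb'))
t,s=d['top'],d['scene']
T=lambda x,y:(x/3.3333+352,y/3.3333+155)
S=lambda x,y:((x-400)/3.3333+128,y/3.3333+150)
print('white',tri((t,*T(194,55)),(s,*S(514,204))))
for a,b in [((103,103),(486,147)),((190,255),(626,85))]: print('seat tri',tri((t,*T(*a)),(s,*S(*b))))
P=[onz(t,*T(*a),.035) for a in [(103,103),(277,108),(190,255)]]
c=np.mean(P,0);print('axis',c,[ (np.linalg.norm(p-c),np.degrees(np.arctan2(*(p-c)[1::-1]))) for p in P])
o=onz(t,*T(175,284),.015);print('orange',o,np.degrees(np.arctan2(*(c-o)[1::-1])))
print('knobtop',onz(t,*T(210,137),.118), tri((t,*T(210,137)),(s,*S(555,92))))
# cap
def big(m,off):
    n,l,st,ce=cv2.connectedComponentsWithStats(m); i=1+np.argmax(st[1:,4]); return ce[i]+off,st[i],(l==i).astype(np.uint8)
for n,c2,(x,y,w,h) in (('t',t,(180,160,55,55)),('s',s,(315,215,60,60))):
    hsv=cv2.cvtColor(c2['img'],cv2.COLOR_BGR2HSV)[y:y+h,x:x+w]
    ye=big(cv2.inRange(hsv,(18,120,60),(35,255,255)),[x,y]); hull=cv2.convexHull(cv2.findNonZero(ye[2]))
    m=np.zeros((h,w),np.uint8);cv2.fillConvexPoly(m,hull,1)
    bk=big(cv2.inRange(hsv,(0,0,0),(180,255,60))&m*255,[x,y])
    print(n,'yellow',ye[0],ye[1],cv2.minEnclosingCircle(hull),cv2.fitEllipse(hull),'bar',bk[0],bk[1],cv2.minAreaRect(cv2.findNonZero(bk[2])))
hsv=cv2.cvtColor(t['img'],cv2.COLOR_BGR2HSV)[130:235,175:255]
m=big(cv2.inRange(hsv,(100,120,40),(125,255,255)),[175,130])
# right edge of base
ys,xs=np.nonzero(m[2]); pts=[(xs[ys==r].max(),r) for r in range(25,82)]
f=cv2.fitLine(np.array(pts,np.float32),cv2.DIST_HUBER,0,.01,.01).ravel()
a=onz(t,f[2]+175,f[3]+130,.01);b=onz(t,f[2]+f[0]*30+175,f[3]+f[1]*30+130,.01);v=(b-a)*np.sign((b-a)[0]);print('edge dir',np.degrees(np.arctan2(v[1],v[0])))
E
```

```text
white [ 0.65899155 -0.28379762  0.03002815]
seat tri [ 0.63433036 -0.2374941   0.11880306]
seat tri [ 0.49909248 -0.27714317  0.0180491 ]
axis [ 0.5775035  -0.27769239  0.035     ] [(np.float64(0.0795658067119318), np.float64(58.08841214972785)), (np.float64(0.07972659068375797), np.float64(-61.84434254866235)), (np.float64(0.07972725987276458), np.float64(178.0220020618911))]
orange [ 0.47707524 -0.26650978  0.015     ] -6.353668213420129
knobtop [ 0.57616463 -0.27522777  0.118     ] [ 0.57878635 -0.27821078  0.10241416]
t yellow [206.11911765 184.40294118] [  9   8  35  35 680] ((26.255905151367188, 25.64566993713379), 17.690406799316406) ((26.142934799194336, 25.61209487915039), (34.260475158691406, 34.82914733886719), 167.7662353515625) bar [206.05194805 189.50649351] [ 18  16  17  27 231] ((26.25342559814453, 29.157535552978516), (9.48033332824707, 26.568340301513672), 20.556045532226562)
s yellow [343.91428571 245.3924812 ] [ 12  14  35  30 665] ((28.922130584716797, 27.62295150756836), 17.7559757232666) ((28.853723526000977, 27.931350708007812), (30.460126876831055, 35.8360481262207), 104.497314453125) bar [343.26515152 235.37121212] [ 20  16  21  11 132] ((30.0, 21.0), (20.0, 10.0), 0.0)
edge dir 16.16057136409356
```

```bash
cat >> h.py <<'E'
def frame(h_az, yawbar):  # mouth frame: lean azimuth (deg, horizontal dir the mouth leans to)
    a=np.radians(h_az); h=np.array([np.cos(a),np.sin(a),0]); z=np.cos(np.pi/6)*np.array([0,0,1])+.5*h
    y=np.cross([0,0,1],h); x=np.cross(y,z); b=np.radians(yawbar)
    return np.c_[x,y,z], x*np.cos(b)+y*np.sin(b)
def toolR(z,xdir):
    z=z/np.linalg.norm(z); x=xdir-(xdir@z)*z; x/=np.linalg.norm(x); return np.c_[x,np.cross(z,x),z]
def rel(Rt,G,P0=None,R0=None):
    """shift(cm)/rotvec to put grasp point at G with tool rot Rt from current pose"""
    o=ctrl.get_obs(); R0=Ro.from_euler('xyz',o['eef_rot']).as_matrix() if R0 is None else R0
    P0=o['ee_pos'] if P0 is None else P0
    P=G-ctrl.tcp_to_grasp*Rt[:,2]
    rv=Ro.from_matrix(R0.T@Rt).as_rotvec()
    print('shift cm',np.round(R0.T@(P-P0)*100,2),'rot',np.round(rv,3),'deg',np.round(np.degrees(np.linalg.norm(rv)),1),'TCP',np.round(P,3))
E
python3 - <<'E'
from h import *
import pickle
d=pickle.load(open('c0.pkl','rb'))
t,s=d['top'],d['scene']
B=tri((t,206.15,189.1),(s,346,232));print('bar',B)
M,x=frame(196.2,-37); print(x)
print('bar check: proj ends',[ (proj(t,B+e*x*.03),proj(s,B+e*x*.03)) for e in(-1,1)])
# standoff 12cm along the axis
R=toolR(-M[:,2],-x); print(R)
rel(R,B+M[:,2]*.12)
E
```

```text
bar [0.57563447 0.22732591 0.213637  ]
[-0.83207726  0.38495814 -0.39931776]
bar check: proj ends [(array([210.08906923, 177.482287  ]), array([337.40419334, 235.99784229])), (array([201.4211992 , 200.79875747]), array([353.35178134, 228.08256186]))]
[[ 0.83207726 -0.27768048  0.48014684]
 [-0.38495814 -0.9123312   0.13949555]
 [ 0.39931776 -0.30090751 -0.8660254 ]]
shift cm [ 46.26 -63.05  -6.9 ] rot [0.18  0.5   0.583] deg 45.2 TCP [0.431 0.185 0.474]
```

```bash
python3 -m jog '[[29,-27,-7,0.08,0.22,0.26],[29,-27,-7,0.08,0.22,0.26],[29,-27,-7,0.08,0.22,0.26],[29,-27,-7,0.08,0.22,0.26],[29,-27,-7,0.08,0.22,0.26],[29,-27,-7,0.08,0.22,0.26],[29,-27,-7,0.08,0.22,0.26],[29,-27,-7,0.08,0.22,0.26]]' 80 30
cat > cap.py <<'E'
from h import *
import sys
B=np.array([0.57563447,0.22732591,0.213637]); M,x=frame(196.2,-37); R=toolR(-M[:,2],-x); rel(R,B+M[:,2]*float(sys.argv[1]))
print(ctrl.get_obs()['qpos'].round(2))
E
python3 cap.py .12
```

```text
time_s: 0.95
ee_pos: [0.3461, -0.2052, 0.4747]
eef_rot: [-3.032, -0.207, -0.039]
force: [0.2, -0.7, -0.9]
grip_width: 0.0752
grip_force: 0.0
shift cm [  6.82 -38.97   5.8 ] rot [0.102 0.279 0.323] deg 25.1 TCP [0.431 0.185 0.474]
[-0.66 -0.11  1.81  0.22  1.34  0.9 ]
```

```bash
python3 -m jog '[[6.8,-39,5.8,0.1,0.28,0.32],[6.8,-39,5.8,0.1,0.28,0.32],[6.8,-39,5.8,0.1,0.28,0.32],[6.8,-39,5.8,0.1,0.28,0.32],[6.8,-39,5.8,0.1,0.28,0.32],[6.8,-39,5.8,0.1,0.28,0.32],[6.8,-39,5.8,0.1,0.28,0.32],[6.8,-39,5.8,0.1,0.28,0.32]]'; python3 -m jog '[[0,0,0,0,0,0],[0,0,0,0,0,0]]'
python3 cap.py .12
python3 - <<'E'
from h import *
import pickle
d={n:cam(n) for n in('wrist','scene')}; pickle.dump(d,open('c1.pkl','wb'))
cv2.imwrite('pics/w1.png',d['wrist']['img'])
B=np.array([0.57563447,0.22732591,0.213637]);M,x=frame(196.2,-37)
print([proj(d['wrist'],B+M[:,2]*.013+e*x*.03) for e in(-1,1)])
E
```

```text
time_s: 1.75
ee_pos: [0.4303, 0.1861, 0.4735]
eef_rot: [-2.809, -0.413, -0.43]
force: [1.9, -0.5, 0.6]
grip_width: 0.0752
grip_force: 0.0
time_s: 1.95
ee_pos: [0.4304, 0.1845, 0.4728]
eef_rot: [-2.811, -0.412, -0.427]
force: [0.6, 0.2, 0.1]
grip_width: 0.0753
grip_force: 0.0
shift cm [ 0.09 -0.14 -0.02] rot [0.001 0.001 0.005] deg 0.3 TCP [0.431 0.185 0.474]
[ 0.33 -0.01  1.74 -0.03  0.89  2.27]
[array([274.7114411 , 179.43310553]), array([274.45457415, 258.4858499 ])]
```

View pics/w1.png

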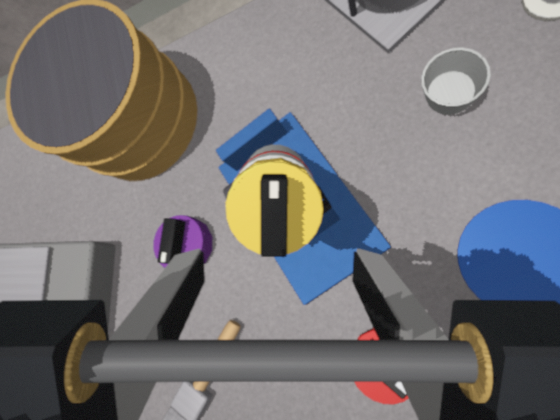

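The wrist view shows the yellow cap's disc at (274,207) with its bar from (274,176) to (273,256). My prediction was (275,179) to (274,258), so the bar is within about 3 px. I'll refine with masks.

```bash
python3 - <<'E'
from h import *
import pickle
d=pickle.load(open('c1.pkl','rb')); w=d['wrist']
hsv=cv2.cvtColor(w['img'],cv2.COLOR_BGR2HSV)
m=cv2.inRange(hsv,(18,120,60),(35,255,255)); m[:,:215]=0;m[:,335:]=0;m[:150]=0;m[270:]=0
h=cv2.convexHull(cv2.findNonZero(m)); print(cv2.fitEllipse(h),cv2.boundingRect(h))
k=np.zeros_like(m);cv2.fillConvexPoly(k,h,255); b=cv2.inRange(hsv,(0,0,0),(180,255,75))&k
print('bar',cv2.minAreaRect(cv2.findNonZero(cv2.morphologyEx(b,cv2.MORPH_OPEN,np.ones((5,5))))))
B=np.array([0.57563447,0.22732591,0.213637]);M,x=frame(196.2,-37);y=np.cross(M[:,2],x)
a=np.linspace(0,6.283,60)
q=np.array([proj(w,B-M[:,2]*.013+.039*(x*np.cos(i)+y*np.sin(i))) for i in a]).astype(np.float32)
print('pred disc',cv2.fitEllipse(q))
q=np.array([proj(w,B+M[:,2]*s+e*x*.03+f*y*.01) for e in(-1,1) for f in(-1,1) for s in (.013,-.013)],np.float32);print('pred bar',cv2.minAreaRect(q))
E
```

```text
((274.3591003417969, 206.92103576660156), (95.78524017333984, 97.29027557373047), 72.77798461914062) (226, 159, 98, 95)
bar ((274.0, 214.0), (78.0, 24.0), 90.0)
pred disc ((274.8204345703125, 210.084716796875), (94.79434967041016, 97.5302505493164), 91.92169189453125)
pred bar ((274.5378112792969, 216.37548828125), (28.017417907714844, 84.22383880615234), 0.2664474546909332)
```

```bash
python3 -m jog '[[0.33,-0.1,4,0,0,0],[0.33,-0.1,8,0,0,0],[0.33,-0.1,10,0,0,0],[0.33,-0.1,11.2,0,0,0],[0.33,-0.1,11.2,0,0,0]]'; python3 -m jog '[[0,0,0,0,0,0],[0,0,0,0,0,0],[0,0,0,0,0,0],[0,0,0,0,0,0],[0,0,0,0,0,0],[0,0,0,0,0,0]]' 5 55; python3 cap.py 0
python3 - <<'E'
from h import *
w=cam('wrist');cv2.imwrite('pics/w2.png',np.hstack([w['img'][150:420,100:460],cam('scene')['img'][160:295,290:470].repeat(2,0).repeat(2,1)]))
E
```

```text
time_s: 2.55
ee_pos: [0.4878, 0.1979, 0.3774]
eef_rot: [-2.81, -0.412, -0.432]
force: [-0.4, -0.0, 1.3]
grip_width: 0.0749
grip_force: 0.0
time_s: 3.15
ee_pos: [0.4873, 0.1989, 0.3781]
eef_rot: [-2.809, -0.413, -0.43]
force: [0.1, -1.3, -0.2]
grip_width: 0.0305
grip_force: 0.0
shift cm [-0.31 -0.09  0.84] rot [ 0.001 -0.001  0.003] deg 0.2 TCP [0.489 0.202 0.37 ]
[ 0.32  0.2   1.73 -0.03  0.69  2.27]
```

View pics/w2.png

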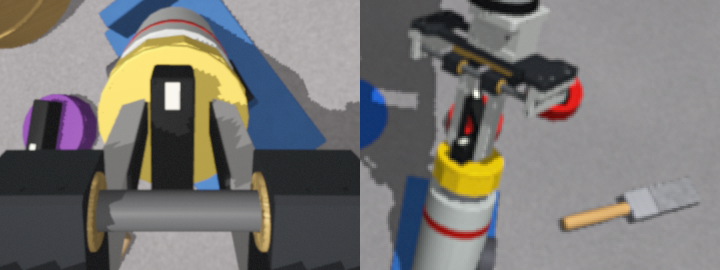

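The bar (left pane (172,110)) is centred between the two fingers at the right height, and they are still closing. I'll finish the grip and then press.

```bash
python3 -m jog '[[0,0,0,0,0,0],[0,0,0,0,0,0],[0,0,0,0,0,0]]' 5 55; python3 -m jog '[[0,0,0.2,0,0,0],[0,0,0.4,0,0,0],[0,0,0.6,0,0,0],[0,0,0.8,0,0,0],[0,0,0.8,0,0,0],[0,0,0.8,0,0,0]]'; python3 cap.py 0;python3 -c "
from h import *
o=ctrl.get_obs();R=Ro.from_euler('xyz',o['eef_rot']).as_matrix();print(R.T@o['force'],R.T@o['moment'])"
```

```text
time_s: 3.55
ee_pos: [0.4874, 0.1995, 0.3784]
eef_rot: [-2.807, -0.413, -0.431]
force: [2.2, 8.0, 0.3]
grip_width: 0.0196
grip_force: 54.9
time_s: 4.15
ee_pos: [0.491, 0.2006, 0.3721]
eef_rot: [-2.807, -0.413, -0.431]
force: [-6.6, 4.0, 8.4]
grip_width: 0.0195
grip_force: 54.9
shift cm [-0.32 -0.02  0.12] rot [-0.001 -0.002  0.003] deg 0.2 TCP [0.489 0.202 0.37 ]
[ 0.32  0.22  1.73 -0.03  0.67  2.27]
[-3.64324683 -4.41116799 -9.87818361] [ 0.77898676 -0.97372735  0.12091694]
```

```bash
python3 -m jog '[[0,0,0.05,0,0,-0.14],[0,0,0.05,0,0,-0.28],[0,0,0.05,0,0,-0.42],[0,0,0.05,0,0,-0.56],[0,0,0.05,0,0,-0.7],[0,0,0.05,0,0,-0.84],[0,0,0.05,0,0,-0.98],[0,0,0.05,0,0,-1.12]]'; python3 -m jog '[[0,0,0,0,0,-0.14],[0,0,0,0,0,-0.28],[0,0,0,0,0,-0.28]]';python3 -c "
from h import *
o=ctrl.get_obs();R=Ro.from_euler('xyz',o['eef_rot']).as_matrix();print(R.T@o['force'],R.T@o['moment'],o['qpos'])"
```

```text
time_s: 4.95
ee_pos: [0.491, 0.2021, 0.3724]
eef_rot: [2.88, -0.464, 0.828]
force: [-10.5, 23.0, 9.0]
grip_width: 0.0194
grip_force: 55.3
time_s: 5.25
ee_pos: [0.4908, 0.2024, 0.3721]
eef_rot: [2.762, -0.375, 1.119]
force: [-9.3, 24.7, 8.6]
grip_width: 0.0193
grip_force: 55.0
[ 20.01145693 -17.29168728  -8.32324272] [3.8640043  4.02269342 0.16256467] [ 0.3245258   0.21890341  1.72570218 -0.02735915  0.67019012  0.86643751]
```

```bash
python3 -m jog '[[0.08,-0.07,-0.4,0,0,0],[0.1,-0.08,-0.9,0,0,0],[0.1,-0.08,-1.5,0,0,0],[0.1,-0.08,-2.5,0,0,0],[0.1,-0.08,-4,0,0,0],[0.1,-0.08,-6,0,0,0],[0.1,-0.08,-8,0,0,0],[0.1,-0.08,-8,0,0,0]]'
python3 - <<'E'
from h import *
w=cam('wrist');cv2.imwrite('pics/w3.png',np.hstack([w['img'][150:420,100:460],cam('scene')['img'][160:295,290:470].repeat(2,0).repeat(2,1)]))
# tool vertical, keep j4=0: tool x so that bar convenient: target mat
mat=np.array([.4937,.0249,0]); az=np.arctan2(mat[1],mat[0])
o=ctrl.get_obs();R0=Ro.from_euler('xyz',o['eef_rot']).as_matrix()
x=R0[:,0].copy();x[2]=0
Rt=toolR(np.array([0,0,-1.]),x)
for z in (.15,.056): rel(Rt,mat+[0,0,z])
print(o['force'])
E
```

```text
time_s: 6.05
ee_pos: [0.4523, 0.1902, 0.4419]
eef_rot: [2.761, -0.373, 1.113]
force: [0.1, -0.6, -1.6]
grip_width: 0.0195
grip_force: 55.0
shift cm [-16.08   8.2    9.13] rot [ 0.374 -0.366 -0.07 ] deg 30.3 TCP [0.494 0.025 0.33 ]
shift cm [-19.49   4.96  17.27] rot [ 0.374 -0.366 -0.07 ] deg 30.3 TCP [0.494 0.025 0.236]
[ 0.26531453 -0.5135101  -1.11864008]
```

View pics/w3.png

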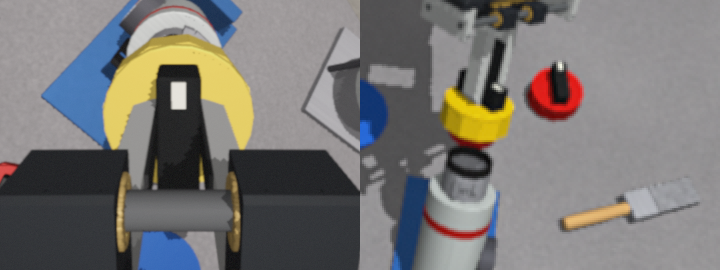

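The cap is off and held squarely, and the bare mouth and seal show at (467,160) in the right pane. Next is the mat.

```bash
python3 -m jog '[[-4,2,0,0.05,-0.05,0],[-8,4,1,0.15,-0.15,-0.03],[-12,6,4,0.25,-0.25,-0.05],[-16,8.2,9.1,0.374,-0.366,-0.07],[-16.1,8.2,9.1,0.374,-0.366,-0.07],[-17.8,6.6,13.2,0.374,-0.366,-0.07],[-19.1,5.3,16.4,0.374,-0.366,-0.07],[-19.1,5.3,16.4,0.374,-0.366,-0.07]]'
python3 -c "
from h import *
o=ctrl.get_obs();print(o['force'],o['ee_pos'],o['eef_rot'])
w=cam('wrist');cv2.imwrite('pics/w4.png',np.hstack([w['img'][150:420,100:460],cam('scene')['img'][130:265,210:390].repeat(2,0).repeat(2,1)]))"
```

```text
time_s: 6.95
ee_pos: [0.4926, 0.025, 0.2418]
eef_rot: [-3.133, 0.004, 1.111]
force: [0.7, 0.7, -0.3]
grip_width: 0.0196
grip_force: 55.0
[ 0.65143434  0.74033394 -0.33251227] [0.49256936 0.0250003  0.24181304] [-3.13296269  0.00356745  1.11115086]
```

View pics/w4.png

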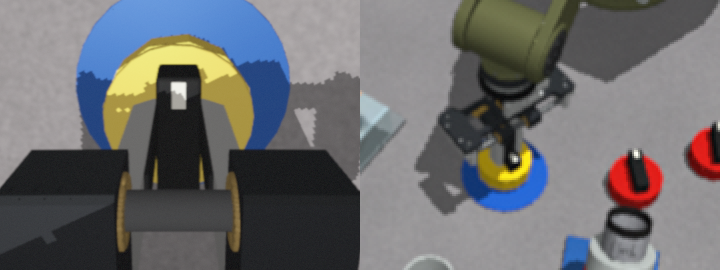

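The cap hangs level over the mat and well inside it. I'll lower it in small steps, then release.

```bash
python3 -m jog '[[0,0,0.2,0,0,0],[0,0,0.4,0,0,0],[0,0,0.4,0,0,0]]'|grep -E 'force|pos'; python3 -m jog '[[0,0,0.15,0,0,0],[0,0,0.2,0,0,0]]'|grep -E 'force|pos'
```

```text
ee_pos: [0.4938, 0.0253, 0.2439]
force: [-0.6, -0.7, -1.9]
grip_force: 55.0
ee_pos: [0.4937, 0.0252, 0.2412]
force: [0.2, 0.1, -1.2]
grip_force: 55.0
```

```bash
python3 -m jog '[[0,0,0,0,0,0],[0,0,0.1,0,0,0],[0,0,0.2,0,0,0],[0,0,0.2,0,0,0]]'|grep -E 'force|pos'; python3 -m jog '[[0,0,0.15,0,0,0],[0,0,0.15,0,0,0],[0,0,0.15,0,0,0]]'|grep -E 'force|pos'
```

```text
ee_pos: [0.4937, 0.0252, 0.2388]
force: [0.9, -0.6, -1.0]
grip_force: 55.0
ee_pos: [0.4937, 0.0252, 0.2375]
force: [0.4, -0.2, -1.3]
grip_force: 55.0
```

```bash
for i in 1 2; do python3 -m jog '[[0,0,0.1,0,0,0],[0,0,0.1,0,0,0],[0,0,0.1,0,0,0]]'|grep -E 'force|pos'; done
```

```text
ee_pos: [0.4937, 0.0252, 0.2365]
force: [0.7, -1.0, -1.7]
grip_force: 55.0
ee_pos: [0.4937, 0.0252, 0.2355]
force: [-0.9, 0.1, -1.9]
grip_force: 55.0
```

```bash
for i in 1 2 3; do python3 -m jog '[[0,0,0.07,0,0,0],[0,0,0.07,0,0,0],[0,0,0.07,0,0,0]]'|grep -E '^force|pos'; done
```

```text
ee_pos: [0.4938, 0.0253, 0.2353]
force: [-3.7, 1.1, 6.0]
ee_pos: [0.4937, 0.0254, 0.2352]
force: [-8.2, 2.4, 16.3]
ee_pos: [0.4937, 0.0254, 0.2351]
force: [-12.5, 4.0, 26.9]
```

```bash
python3 -m jog '[[0,0,-0.1,0,0,0],[0,0,-0.15,0,0,0]]'|grep force; python3 -m jog '[[0,0,0,0,0,0],[0,0,0,0,0,0],[0,0,0,0,0,0],[0,0,0,0,0,0],[0,0,-3,0,0,0],[0,0,-7,0,0,0],[0,0,-12,0,0,0],[0,0,-12,0,0,0]]' 60 30
cat > kn.py <<'E'
from h import *
import sys
K=np.array([float(sys.argv[1]),float(sys.argv[2]),float(sys.argv[3])]);a=np.radians(float(sys.argv[4]))
rel(toolR(np.array([0,0,-1.]),np.array([np.cos(a),np.sin(a),0])),K)
E
python3 kn.py .577 -.277 .22 -2
```

```text
force: [-0.0, 0.7, 0.9]
grip_force: 55.0
time_s: 10.75
ee_pos: [0.4943, 0.0251, 0.3608]
eef_rot: [3.133, -0.005, 1.112]
force: [0.1, 0.7, 0.1]
grip_width: 0.0564
grip_force: 0.0
shift cm [-23.4   20.84  -3.89] rot [ 0.005 -0.009  1.146] deg 65.7 TCP [ 0.577 -0.277  0.4  ]
```

```bash
python3 -m jog '[[-3,3,-3.9,0,0,0.14],[-6.5,6,-3.9,0,0,0.28],[-10,9,-3.9,0,0,0.43],[-13.5,12,-3.9,0,0,0.57],[-17,15,-3.9,0,0,0.72],[-20.5,18,-3.9,0,0,0.86],[-23.4,20.8,-3.9,0,0,1.0],[-23.4,20.8,-3.9,0.005,-0.009,1.146]]'; python3 -m jog '[[0,0,0,0,0,0],[0,0,0,0,0,0]]'
python3 kn.py .577 -.277 .22 -2
python3 - <<'E'
from h import *
import pickle
d={n:cam(n) for n in('wrist','top')}; pickle.dump(d,open('c2.pkl','wb'))
w=d['wrist'];cv2.imwrite('pics/w5.png',np.hstack([w['img'][:,80:480],cv2.resize(d['top']['img'][180:280,250:345],(399,420))]))
E
```

```text
time_s: 11.55
ee_pos: [0.5765, -0.281, 0.3921]
eef_rot: [3.141, 0.011, -0.044]
force: [-0.4, 0.1, 0.3]
grip_width: 0.0563
grip_force: 0.0
time_s: 11.75
ee_pos: [0.5764, -0.2764, 0.3934]
eef_rot: [-3.141, 0.01, -0.03]
force: [-0.1, 1.5, 0.4]
grip_width: 0.0567
grip_force: 0.0
shift cm [ 0.05  0.06 -0.71] rot [-0.     0.01   0.005] deg 0.6 TCP [ 0.577 -0.277  0.4  ]
```

View pics/w5.png

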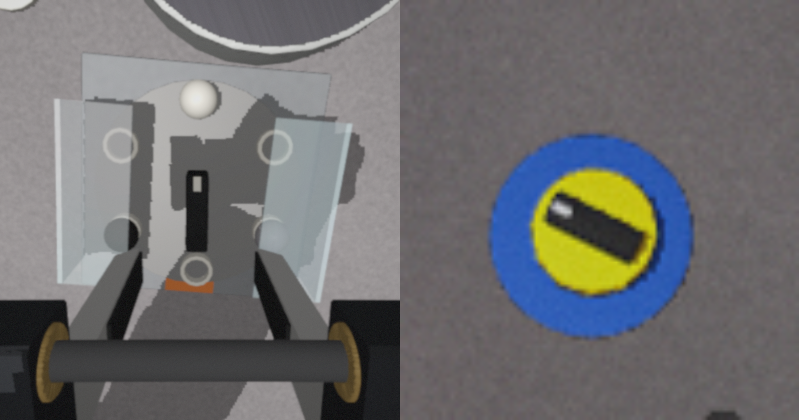

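The cap stands upright, well centred on the mat. The wrist pane shows:
- **Knob:** the bar at (197,211), aligned with the view.
- **Empty seats:** (120,147), (275,148) and (197,270).
- **Steel ball:** under the right guard at (270,235).
- **Orange gate mark:** (189,286).

```bash
python3 - <<'E'
from h import *
import pickle
w=pickle.load(open('c2.pkl','rb'))['wrist']
px=[(200,147),(355,148),(277,270)]
for z in (.025,.03,.035,.04):
    P=[onz(w,*p,z) for p in px]; c=np.mean(P,0)
    o=onz(w,269,286,.012)
    print(z,c,[ (round(np.linalg.norm(p-c),4),round(np.degrees(np.arctan2(*(p-c)[1::-1])),1)) for p in P],'gate az',np.degrees(np.arctan2(*(o-c)[1::-1])))
hsv=cv2.cvtColor(w['img'],cv2.COLOR_BGR2GRAY);m=cv2.inRange(hsv,0,45);m[:165]=0;m[256:]=0;m[:,:255]=0;m[:,300:]=0
m=cv2.morphologyEx(m,cv2.MORPH_OPEN,np.ones((5,5)));r=cv2.minAreaRect(cv2.findNonZero(m));print(r)
print(proj(w,[.577,-.277,.118]),onz(w,277,172,.118),onz(w,277,250,.118))
# base far edge direction
a,b=onz(w,162,54,.01),onz(w,410,75,.01);print('edge az',np.degrees(np.arctan2(b[1]-a[1],b[0]-a[0])))
E
```

```text
0.025 [ 0.58012242 -0.27688493  0.025     ] [(np.float64(0.081), np.float64(58.4)), (np.float64(0.0809), np.float64(-62.5)), (np.float64(0.0798), np.float64(178.0))] gate az 173.4577137052172
0.03 [ 0.58110014 -0.27692447  0.03      ] [(np.float64(0.0798), np.float64(58.4)), (np.float64(0.0797), np.float64(-62.5)), (np.float64(0.0787), np.float64(178.0))] gate az 173.4972176053446
0.035 [ 0.58207786 -0.27696401  0.035     ] [(np.float64(0.0786), np.float64(58.4)), (np.float64(0.0785), np.float64(-62.5)), (np.float64(0.0776), np.float64(178.0))] gate az 173.53599114240268
0.04 [ 0.58305558 -0.27700356  0.04      ] [(np.float64(0.0775), np.float64(58.4)), (np.float64(0.0774), np.float64(-62.5)), (np.float64(0.0764), np.float64(178.0))] gate az 173.57405435116132
((276.5, 211.0), (80.0, 21.0), 90.0)
[277.37313602 220.6886007 ] [ 0.61126174 -0.27777717  0.118     ] [ 0.55521805 -0.27607786  0.118     ]
edge az -96.20080050549525
```

```bash
python3 -m jog '[[0.4,0,4,0,0.01,0],[0.4,0.05,8,0,0.01,0],[0.4,0.05,10.5,0,0.01,0],[0.4,0.05,10.5,0,0.01,0]]'; python3 -m jog '[[0,0,0,0,0,0],[0,0,0,0,0,0],[0,0,0,0,0,0],[0,0,0,0,0,0],[0,0,0,0,0,0],[0,0,0,0,0,0],[0,0,0,0,0,0],[0,0,0,0,0,0]]' 5 30; python3 kn.py .581 -.277 .106 -2
```

```text
time_s: 12.25
ee_pos: [0.5789, -0.2765, 0.2854]
eef_rot: [-3.139, 0.005, -0.032]
force: [0.8, 0.3, 0.4]
grip_width: 0.0567
grip_force: 0.0
time_s: 13.05
ee_pos: [0.5797, -0.2759, 0.2894]
eef_rot: [-3.139, -0.0, -0.033]
force: [-3.5, 15.2, 8.3]
grip_width: 0.0157
grip_force: 32.4
shift cm [0.13 0.1  0.3 ] rot [-0.003 -0.     0.002] deg 0.2 TCP [ 0.581 -0.277  0.286]
```

```bash
python3 -m jog '[[0,-0.05,0,0,0,0.14],[0,-0.05,0,0,0,0.28],[0,-0.05,0,0,0,0.42],[0,-0.05,0,0,0,0.56],[0,-0.05,0,0,0,0.7],[0,-0.05,0,0,0,0.84],[0,-0.05,0,0,0,0.98],[0,-0.05,0,0,0,1.122]]'; python3 -m jog '[[0,0,0,0,0,0],[0,0,0,0,0,0]]'; python3 -c "
from h import *
print(ctrl.get_obs()['qpos'].round(3))"
```

```text
time_s: 13.85
ee_pos: [0.5803, -0.2747, 0.2894]
eef_rot: [-3.138, 0.003, -1.16]
force: [6.1, 20.6, 4.3]
grip_width: 0.0157
grip_force: 32.2
time_s: 14.05
ee_pos: [0.5803, -0.2747, 0.2894]
eef_rot: [-3.138, 0.003, -1.155]
force: [4.1, 20.9, 4.6]
grip_width: 0.0157
grip_force: 32.2
[-0.5    0.609  1.352  0.005  1.18   2.225]
```

```bash
python3 -m jog '[[0,0,0,0,0,0],[0,0,0,0,0,0],[0,0,0,0,0,0],[0,0,0,0,0,0],[0,0,-2,0,0,0],[0,0,-5,0,0,0],[0,0,-9,0,0,0],[0,0,-9,0,0,0]]' 60; python3 kn.py .495 -.268 .16 -6.3
```

```text
time_s: 14.85
ee_pos: [0.5794, -0.2772, 0.3846]
eef_rot: [-3.136, -0.007, -1.157]
force: [0.3, 0.0, 0.4]
grip_width: 0.0565
grip_force: 0.0
shift cm [-4.27  7.38  4.35] rot [-1.000e-03 -1.000e-02 -1.047e+00] deg 60.0 TCP [ 0.495 -0.268  0.34 ]
```

```bash
python3 -m jog '[[-0.5,1,0,0,0,-0.14],[-1,2,0,0,0,-0.28],[-1.5,3,1,0,0,-0.42],[-2,4,2,0,0,-0.56],[-3,5,3,0,0,-0.7],[-3.5,6,4.3,0,0,-0.84],[-4.3,7.4,4.3,0,-0.01,-0.98],[-4.3,7.4,4.3,0,-0.01,-1.047]]'|grep pos;python3 -m jog '[[0,0,0,0,0,0],[0,0,0,0,0,0]]'
python3 kn.py .495 -.268 .16 -6.3
python3 - <<'E'
from h import *
import pickle
d={n:cam(n) for n in('wrist','scene','top')}; pickle.dump(d,open('c3.pkl','wb'))
w=d['wrist'];cv2.imwrite('pics/w6.png',np.hstack([w['img'][:,80:480],cv2.resize(d['scene']['img'][130:270,115:248],(399,420))]))
E
```

```text
ee_pos: [0.493, -0.2675, 0.335]
time_s: 15.85
ee_pos: [0.4944, -0.2675, 0.3355]
eef_rot: [-3.137, 0.008, -0.112]
force: [-0.4, 0.4, 0.6]
grip_width: 0.0561
grip_force: 0.0
shift cm [ 0.06  0.04 -0.49] rot [-0.005  0.008 -0.002] deg 0.5 TCP [ 0.495 -0.268  0.34 ]
```

View pics/w6.png

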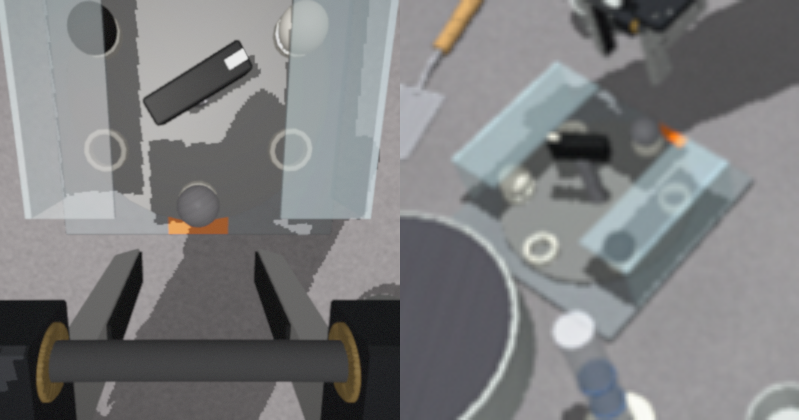

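The steel ball is at the front opening, at wrist pixel (278,205), level with the centre of the orange mark. The other balls are in their seats and the measuring cylinder is standing.

```bash
python3 - <<'E'
from h import *
import pickle
d=pickle.load(open('c3.pkl','rb'));w,s=d['wrist'],d['scene']
print(onz(w,278,205,.040),tri((w,278,205),(s,197,174.3)))
c=np.mean([onz(w,*p,.03) for p in((185,150),(371,150))],0);print('mid of two seats',c)
E
python3 kn.py .499 -.268 .10 -6.3
```

```text
[ 0.50219854 -0.26804667  0.04      ] [ 0.50000336 -0.26771797  0.03092242]
mid of two seats [ 0.54168322 -0.27236293  0.03      ]
shift cm [0.5  0.03 5.51] rot [-0.005  0.008 -0.001] deg 0.5 TCP [ 0.499 -0.268  0.28 ]
```

```bash
python3 -m jog '[[0.7,0.03,4,0,0.008,0],[0.7,0.03,8,0,0.008,0],[0.7,0.03,10,0,0.008,0],[0.7,0.03,10.9,0,0.008,0],[0.7,0.03,10.9,0,0.008,0],[0.7,0.03,10.9,0,0.008,0]]'; python3 kn.py .5015 -.268 .046 -6.3; python3 -m jog '[[0,0,0,0,0,0],[0,0,0,0,0,0],[0,0,0,0,0,0],[0,0,0,0,0,0],[0,0,0,0,0,0],[0,0,0,0,0,0],[0,0,0,0,0,0]]' 5 20
```

```text
time_s: 16.6
ee_pos: [0.5008, -0.268, 0.2278]
eef_rot: [-3.138, -0.002, -0.11]
force: [0.1, 0.2, 0.5]
grip_width: 0.0564
grip_force: 0.0
shift cm [ 0.07 -0.01  0.14] rot [-0.004 -0.002  0.   ] deg 0.2 TCP [ 0.501 -0.268  0.226]
time_s: 17.3
ee_pos: [0.5006, -0.2679, 0.227]
eef_rot: [-3.137, -0.001, -0.11]
force: [-0.4, 1.3, 6.8]
grip_width: 0.0314
grip_force: 20.0
```

```bash
python3 -m jog '[[0,0,-1,0,0,0],[0,0,-3,0,0,0],[0,0,-7,0,0,0],[0,0,-12,0,0,0],[0,0,-17,0,0,0],[0,0,-20,0,0,0],[0,0,-20,0,0,0]]' - 25
cat > mo.py <<'E'
from h import *
import sys
B=np.array([0.57563447,0.22732591,0.213637]); M,x=frame(196.2,-37); C=B-.0024*x
m=C-.029*M[:,2]
if __name__=='__main__':
    up=-M[:,0] if M[2,0]<0 else M[:,0]
    print('mouth',m)
    rel(toolR(-M[:,2],up),m+M[:,2]*float(sys.argv[1])+up*float(sys.argv[2]))
E
python3 mo.py .15 0
```

```text
time_s: 18.0
ee_pos: [0.5001, -0.2686, 0.4318]
eef_rot: [-3.14, -0.007, -0.109]
force: [0.2, 0.2, -1.6]
grip_width: 0.0306
grip_force: 25.0
mouth [0.59155571 0.23044738 0.18948063]
shift cm [-11.59 -44.3   -4.41] rot [ 0.103  0.51  -0.383] deg 37.0 TCP [0.433 0.184 0.476]
```

```bash
python3 -m jog '[[-1.5,-4,-1,0,0,0],[-3,-9,-3,0.01,0.06,-0.05],[-4.5,-14,-4,0.02,0.12,-0.1],[-6,-18.5,-4.4,0.03,0.2,-0.15],[-7,-23,-4.4,0.05,0.28,-0.2],[-8,-27.5,-4.4,0.07,0.35,-0.26],[-9,-32,-4.4,0.08,0.42,-0.3],[-10,-36.5,-4.4,0.1,0.49,-0.36]]'|grep pos; python3 mo.py .15 0
```

```text
ee_pos: [0.4399, 0.1065, 0.4715]
mouth [0.59155571 0.23044738 0.18948063]
shift cm [ 1.33 -7.7   0.37] rot [-0.001  0.023 -0.024] deg 1.9 TCP [0.433 0.184 0.476]
```

```bash
python3 -m jog '[[0.7,-3.5,0.2,0,0.02,-0.02],[1.3,-7,0.4,0,0.02,-0.02],[1.3,-7.7,0.4,0,0.02,-0.02],[1.3,-7.7,0.4,0,0.02,-0.02],[1.3,-7.7,0.4,0,0.02,-0.02]]'; python3 mo.py .15 0
python3 - <<'E'
from h import *
import pickle
d={n:cam(n) for n in('wrist','scene','top')}; pickle.dump(d,open('c4.pkl','wb'))
w=d['wrist'];cv2.imwrite('pics/w7.png',np.hstack([w['img'][:,80:480],cv2.resize(d['scene']['img'][190:330,285:418],(399,420))]))
from mo import m,M
print([proj(w,m+M[:,2]*.012+e) for e in (0,M[:,0]*.0265,-M[:,0]*.0265,M[:,1]*.0265,-M[:,1]*.0265)])
E
```

```text
time_s: 19.3
ee_pos: [0.4339, 0.182, 0.4754]
eef_rot: [-3.139, -0.518, 0.276]
force: [1.0, -0.8, -1.0]
grip_width: 0.0307
grip_force: 25.0
mouth [0.59155571 0.23044738 0.18948063]
shift cm [-0.01 -0.26 -0.03] rot [ 0.     0.006 -0.006] deg 0.5 TCP [0.433 0.184 0.476]
[array([273.47020431, 208.8750555 ]), array([273.7500734 , 239.90587525]), array([273.17557216, 176.43992007]), array([306.09143034, 208.69132123]), array([240.84788484, 209.05521426])]
```

View pics/w7.png

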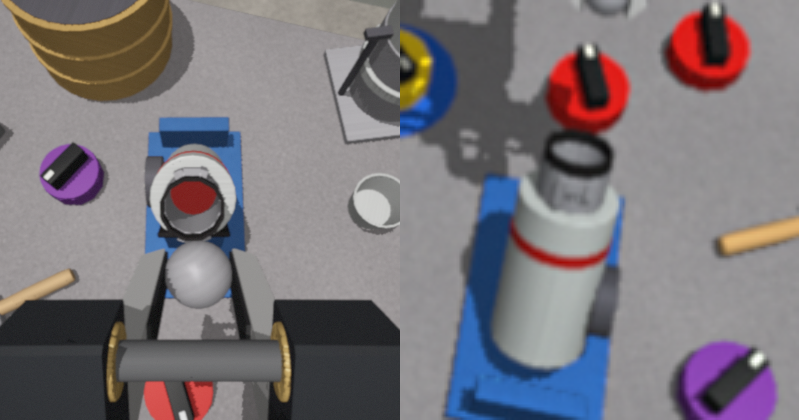

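Seal ring at wrist (272,208) against a predicted (273.5,209), so the mouth estimate holds to about 1 mm. The ball is in the pads at (279,274). I'll check where it sits in the grip.

```bash
python3 - <<'E'
from h import *
import pickle
w=pickle.load(open('c4.pkl','rb'))['wrist']
g=cv2.cvtColor(w['img'],cv2.COLOR_BGR2GRAY)
o=ctrl.get_obs();R=Ro.from_euler('xyz',o['eef_rot']).as_matrix();P=o['ee_pos']
for dpx in (64,66,68):
    O,r=ray(w,279,274); D=.032*w['intrinsics'][0,0]/dpx; r=r/(w['R'][2]@r)
    print(dpx,(R.T@(O+r*D-P)*1000).round(1))
from mo import m,M
E
python3 mo.py .036 .004;python3 mo.py .10 .004
```

```text
64 [ -3.3   1.  195.4]
66 [ -1.    1.  190.1]
68 [  1.1   1.  185.1]
mouth [0.59155571 0.23044738 0.18948063]
shift cm [ 0.41 -0.31 11.4 ] rot [ 0.001  0.005 -0.007] deg 0.5 TCP [0.491 0.201 0.379]
mouth [0.59155571 0.23044738 0.18948063]
shift cm [ 0.38 -0.3   5.  ] rot [ 0.001  0.005 -0.007] deg 0.5 TCP [0.46  0.192 0.434]
```

```bash
python3 -m jog '[[0.2,-0.2,3,0,0.005,-0.005],[0.4,-0.43,6,0,0.005,-0.007],[0.4,-0.43,8.5,0,0.005,-0.007],[0.4,-0.43,10.2,0,0.005,-0.007],[0.4,-0.43,11.2,0,0.005,-0.007],[0.4,-0.43,11.6,0,0.005,-0.007],[0.4,-0.43,11.6,0,0.005,-0.007],[0.4,-0.43,11.6,0,0.005,-0.007]]'; python3 mo.py .034 .004
python3 - <<'E'
from h import *
w=cam('wrist');cv2.imwrite('pics/w8.png',np.hstack([w['img'][100:400,130:430],cv2.resize(cam('scene')['img'][200:270,320:390],(300,300))]))
E
```

```text
time_s: 20.25
ee_pos: [0.4912, 0.2035, 0.3781]
eef_rot: [3.141, -0.526, 0.284]
force: [-0.2, -0.7, -1.5]
grip_width: 0.0312
grip_force: 25.0
mouth [0.59155571 0.23044738 0.18948063]
shift cm [-0.03  0.22  0.09] rot [ 0.    -0.002  0.001] deg 0.1 TCP [0.492 0.202 0.377]
```

View pics/w8.png

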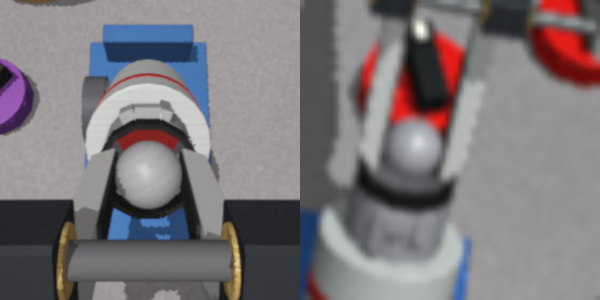

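The ball sits right over the ring: in the wrist pane the ball is at x=150 and the ring centre at x≈148, and the scene pane shows it just above the seal. Releasing now.

```bash
python3 -m jog '[[0,0,0,0,0,0],[0,0,0,0,0,0],[0,0,0,0,0,0],[0,0,0,0,0,0],[0,0,0,0,0,0],[0,0,0,0,0,0]]' 65; python3 -m jog '[[0,0,-3,0,0,0],[0,0,-7,0,0,0],[0,0,-12,0,0,0],[0,0,-15,0,0,0],[0,0,-15,0,0,0]]'
python3 - <<'E'
from h import *
w=cam('wrist');t=cam('top')['img'];s=cam('scene')['img'];r=lambda i:cv2.resize(i,(390,290))
cv2.imwrite('pics/w9.png',np.vstack([np.hstack([r(w['img'][100:300,150:420]),r(s[140:280,130:320])]),np.hstack([r(t[90:260,150:380]),r(t[80:260,320:480])])]))
E
```

```text
time_s: 20.95
ee_pos: [0.4913, 0.2037, 0.3773]
eef_rot: [3.141, -0.524, 0.284]
force: [-1.1, 0.4, 0.5]
grip_width: 0.0612
grip_force: 0.0
time_s: 21.45
ee_pos: [0.4177, 0.1824, 0.5113]
eef_rot: [3.141, -0.532, 0.284]
force: [-0.6, -0.7, 0.5]
grip_width: 0.0611
grip_force: 0.0
```

View pics/w9.png

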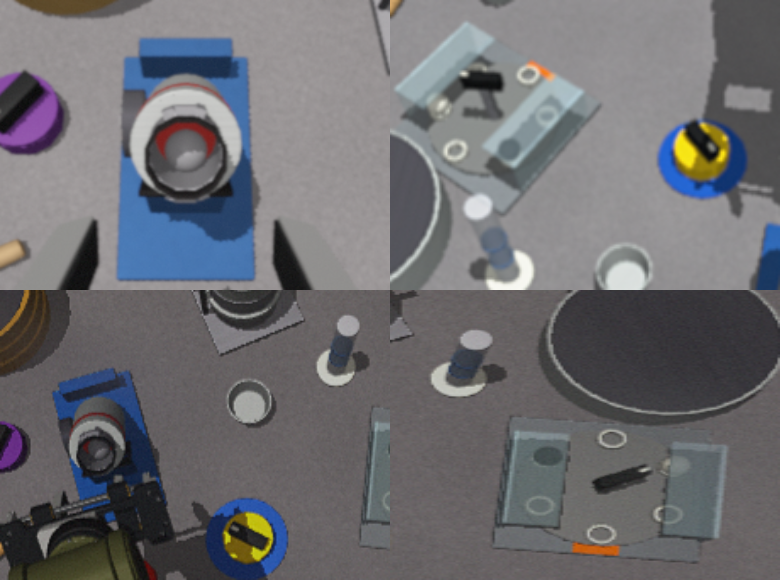

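The ball is inside the vessel (wrist pane (187,155)). The cap is upright on the mat, the black and white balls are in their seats under the guards, and the cylinder is standing.

```bash
python3 -c "
from station import ctrl
print(ctrl.hand_in())"
```

```text
the job is handed in; nothing more can be done
None
```

The job is done and handed in at about 21.6 s: the yellow cap is upright on the blue mat and the steel ball is in the vessel, with the other balls in their seats and the measuring cylinder standing; no verdict was returned.

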